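# Third hand at the till box

### The arm

A 7-joint arm with a two-finger parallel gripper is mounted at the origin on the work surface. World frame = base frame: x ahead of the robot, y to its left, z up, the work surface at z = 0. Lengths are in m, angles in rad, forces in N, time in s.
With the tool pointing down it reaches from about 0.4 to 0.875 m from the base axis. Payload 19.3 kg.
Tool frame: the origin (TCP) lies midway between the tips of the shut fingers; the grasp point (between the pads) lies 19 mm behind it (tcp_to_grasp is the z of the grasp point in the tool frame, in m); z points along the fingers, y is the line along which they close (so a half turn about z gives the same grasp; the last joint's range is limited). The gripper opens to 85 mm and grips with 20 to 120 N. Pads are 22 mm wide; open, the fingers measure 114 mm over their backs; the gripper's body (76 mm by 85 mm) begins 54 mm behind the grasp point. The pads swing forward as they close: fully open they stand 13 mm farther back than shut.
Start: joints at [-1.231, 0.521, -0.036, 1.599, 0.021, 1.021, -0.113], TCP at [0.249, 0.573, 0.211] pointing down, gripper open.
Joint ranges: [-2.91, 2.91], [-0.3, 2.13], [-1.5, 1.42], [0.17, 2.43], [-1.26, 4.41], [0.16, 1.93], [-2.52, 2.52]. Speed limits (rad/s): [1.89, 1.89, 2.39, 2.39, 3.01, 3.01, 3.01].

### API

Orientations are given as [roll, pitch, yaw] about the fixed x, y, z axes, in that order (R = Rz(yaw) Ry(pitch) Rx(roll)).
In Python, from workcell import * gives the robot as it stands.
- The arm moves only by the tool send_rows, never from a script. Its argument "increments" is a list of rows, each a list of 3 entries, a list of its own where there are three numbers: the shift along the tool's x, y, z in mm, then the turn, a rotation vector about the tool's x, y, z in degrees, then the gripper's target within -1 to 1 (fully open at 1, half-way at 0, shut at -1). In form: [[[x, y, z], [wx, wy, wz], grip], ...]. A call has 1 to 10 rows; each row is the pose to reach, as a shift and turn from the pose commanded when the call began, along the tool's axes at that moment; what a row does not reach only later rows make up. A row lasts 1/10 s, in which the tool goes at most 50 mm and 8.59 degrees, less where a joint would pass 70% of its speed; a pose out of reach is approached as far as the arm can. A call with a gripper value outside its range is refused whole. The fingers move at their own pace and stop on an object; "newtons" is the grip in N (left out, the last holds). Time passes only in rows, so rows that repeat a pose let the fingers close. It gives the time, the measured TCP pose, the force, the opening and the grip force at its end, in the units of the state.
- observe(): the state, without advancing time (a new reading comes with each control period).
- grab_frame(name): name is "side" or "top"; returns the picture (480x640x3 uint8, blue, green, red); there is no depth.
- camera_params(name): a dict with "fovy" (degrees; the focal length in pixels is half the picture's height over the tangent of half this angle, whatever the lens; pixels are square), "cx", "cy" (the principal point, pixels), "extrinsics" (4x4, takes a point from world to camera coordinates). Camera axes: x right, y down, z forward; pixel columns grow to the right and rows downward; lengths in m; the calibration is good to about 2 mm. A picture is of the moment at which its call begins. camera_params takes no time and is no camera call.
- job_done(): hands the job in; it is judged then, once.
The state is a dict: "clock": time; "qpos": joint angles; "qd": joint speeds; "joint_efforts": joint torques, N m; "position": TCP position; "tool_rot": TCP orientation; "force": force on the tool from outside, world axes, zero at the start; "moment": the same for the moment, N m; "grip_width": finger opening in m; "finger_force": force on a finger pad.
Only numpy, scipy, OpenCV 4.12 (cv2) and the standard library are available. Lean on these libraries where they do the work, as an engineer would, in place of code of your own. Each camera call takes 0.05 s, during which the arm holds its last target. There are 200 camera calls.

### The job

Lift the hinged lid of the walnut till box right open until it leans back on its stop. Then, on the floor inside the box, bring the loose boxwood block square and centred against the sprung brass plate and push it, flat on the floor, with a steady force of about 12 newtons (8 to 16 will do), never driving the plate hard to the end of its travel. Finish while still holding the block pressed like that, so that the cashier can screw it down, and leave the things around the box where they are.

Things in the scene. Friction and masses are not known exactly. Their poses are not given: they have to be found in the camera images.
- till_box: Walnut till box fixed to the counter, 160 (x) x 280 (y) x 55 mm (z) outside, walls and floor 10 mm thick (inside 140 x 260, 45 deep, inner floor 10 mm above the counter). Origin: centre of its underside on the counter. Own axes: -x is the front towards the robot, +x the hinge side, +y the end with the sprung plate. Its yaw varies by up to about 0.3 rad.
- lid (a joint): Angle of the till box's lid in rad: 0 shut, 1.57 upright, 1.8 leaning back on its stop. It swings freely and turns about the box's own y axis through point lid_hinge: let go below upright it falls shut, let go beyond it (about 1.6 and more) it falls gently back on the stop and stays. Lid: 160 x 280 x 8 mm, 0.22 to 0.32 kg; about 2 N at the pull lifts it.
- lid_hinge (a point): Centre of the lid's hinge line, at the top of the box's far (+x) wall, 55.5 mm above the counter, 80 mm from the box's centre along the box's +x. Its frame turns with the lid (equal to the box's when shut); its y axis is the hinge axis.
- lid_pull (a point): Centre of the lid's brass barrel pull: a short bar 18 mm in diameter and 34 mm long, lying parallel to the hinge, on a thin stalk that holds it 26 mm out in front of the lid's free edge, in the lid's plane (186 mm from the hinge, 4 mm above the hinge line when shut, so 59.5 mm above the counter). There is free space above, below and at both ends of the bar, and gripped by its two flat ends it can turn between the finger pads as the lid swings up.
- block: Loose pale boxwood block, 46 (own x) x 32 (own y) x 30 mm (z), 0.04 to 0.1 kg, two dark screw dots on its top. Origin: centre of its underside. It lies flat on the till box's inner floor, hidden until the lid is opened, with its own axes within about 0.3 rad of the box's. Its 32 mm thickness lies roughly along the box's y.
- stop_plate: Sprung brass plate standing on the till box's inner floor near its +y end, 42 (x) x 6 (y) x 30 mm (z), axes those of the box. Origin: at the middle of the lower edge of its front face, the one that looks to the box's -y; at rest 85 mm from the box's centre along the box's +y, at x = 0 of the box, 10 mm above the counter. It slides along the box's +y against a spring of 1 N per mm with no preload, up to 26 mm; so 12 N is 12 mm of travel. The block's 46 mm faces go against it.
- coin_tray: Round silver-plated coin tray with three ivory-coloured buttons in it, 136 mm across, 14 mm high, on the counter beyond the box's -y end. Bystander. Origin: centre of its underside.
- stud_box: Round nickel collar stud box, 66 mm across, 33 mm high, on the counter beyond the box's +y end. Bystander. Origin: centre of its underside.
- shoehorn: Flat tortoiseshell shoehorn about 185 mm long, 35 mm wide, 5 mm thick, on the counter behind the box (beyond the hinge). Bystander. Origin: near its middle, on its underside; long axis y.

How it is judged:
On the way:
1. the lid is open on its stop (value of joint lid above 1.72 rad), for 0.2 s.
At the end, for the whole second after the job is handed in: For the last second: the lid leans on its stop (joint over 1.72 rad); the block presses on the sprung plate with 8 to 16 N, pushed by the robot; it is still, flat on the box floor (within 4 mm and 0.1 rad), square to the plate within 0.1 rad and centred on it within 8 mm sideways (value of joint lid above 1.72 rad and contact force between block and stop_plate between 8 and 16 N and x of block in the frame of till_box between -0.008 and 0.008 m and z of block in the frame of till_box between 0.006 and 0.014 m and angle between block's own z axis and vertical below 0.1 rad and angle between the x axis of block and the x axis of till_box, either way round below 0.1 rad and linear speed of block below 0.01 m/s and contact force between any of the fingers, the arm and block above 4 N); the arm keeps its last pose, push and grip.
It fails at once if the plate is driven hard to the end of its travel (block pressed on it with over 24 N) (contact force between block and stop_plate above 24 N).
It fails at once if the coin tray is disturbed (moved over 20 mm) (distance of coin_tray from where it was at the start of the episode above 0.02 m).
It fails at once if the stud box is disturbed (moved over 20 mm) (distance of stud_box from where it was at the start of the episode above 0.02 m).
It fails at once if the shoehorn is disturbed (moved over 20 mm) (distance of shoehorn from where it was at the start of the episode above 0.02 m).
It also fails if it takes over 51 s, if anything falls off the work surface, if the arm or the gripper's body presses on something with over 40 N, if the wrist force passes 120 N, or if a joint passes its speed limit or range.

## Working session

There is one attempt and no reset: what is moved stays moved. The work goes in short steps, Python scripts to look and compute and a tool call to move; the robot and the scene stay as the last step left them, time stands still between calls to the robot, and variables do not carry over. Pictures are saved under pics/ and viewed, at most 10 in all, crops included, and the job is handed in when it is done.

Besides the shell and the picture viewer there is one more tool, called after "Emit:" as name([rows], argument=value, ...), one row to a line, values as JSON. send_rows: Moves the arm, as the interface text tells. Its arguments: {"type":"object","properties":{"increments":{"type":"array"},"newtons":{"type":"number"}},"required":["increments"]}

```bash
ls; mkdir -p pics; python3 - <<'E'
from workcell import *
import cv2, numpy as np
np.set_printoptions(precision=4,suppress=True)
for n in("side","top"):
    cv2.imwrite(f"pics/{n}0.png",grab_frame(n)); p=camera_params(n); print(n,p)
s=observe();print(s)
E
```

```text
pics
side {'fovy': 42.67128893107424, 'cx': 309.7805532691808, 'cy': 241.89504958326424, 'extrinsics': array([[-0.9727, -0.2313,  0.0169,  0.6254],
       [-0.1281,  0.4751, -0.8706,  0.1439],
       [ 0.1933, -0.849 , -0.4918,  0.9893],
       [ 0.    ,  0.    ,  0.    ,  1.    ]])}
top {'fovy': 45.713294369928015, 'cx': 321.4535087495597, 'cy': 238.09060627900453, 'extrinsics': array([[ 0.0241, -0.9996, -0.0149,  0.0301],
       [-0.9855, -0.0212, -0.1684,  0.6465],
       [ 0.168 ,  0.0187, -0.9856,  1.2207],
       [ 0.    ,  0.    ,  0.    ,  1.    ]])}
{'clock': 0.1, 'qpos': array([-1.2312,  0.522 , -0.0364,  1.5999,  0.0212,  1.0211, -0.1128]), 'qd': array([-0.0003, -0.0017, -0.0008, -0.0011,  0.0004,  0.0013, -0.0001]), 'joint_efforts': array([  0.0033, -92.8475,   1.9838, -37.0525,   0.0182,   0.0054,
        -0.    ]), 'position': array([0.2489, 0.573 , 0.2104]), 'tool_rot': array([-3.1406,  0.0001,  2.7318]), 'force': array([ 0.0771, -0.1498, -0.5285]), 'moment': array([ 0.0171, -0.0426,  0.0359]), 'finger_force': 0.0, 'grip_width': 0.08556322457295175}
```

View pics/top0.png

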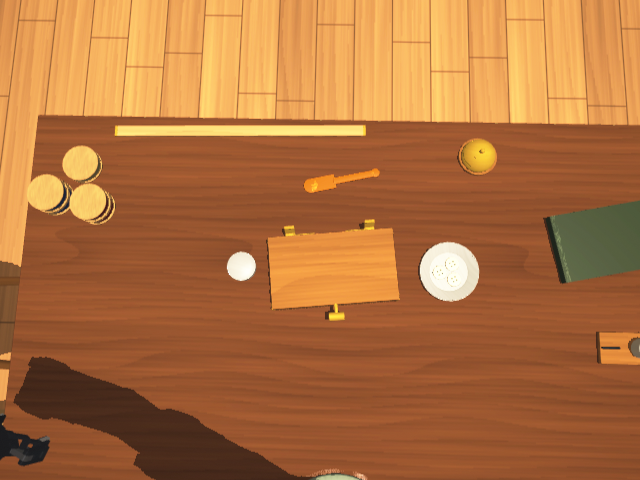

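View pics/side0.png

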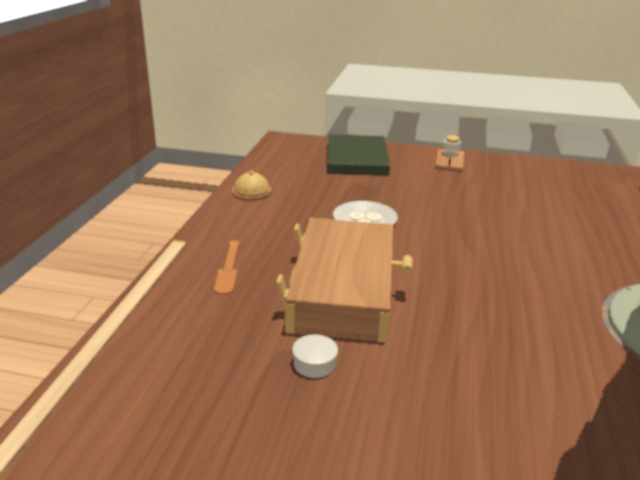

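The top view shows the lid's corners near (268,237), (392,229), (399,299) and (272,309), with the pull bar at (336,316). The stud box is at (241,266) and the tray at (449,271). The side view agrees, with the pull at (407,262).

```bash
cat > h.py <<'E'
from workcell import *
import cv2, numpy as np
from scipy.spatial.transform import Rotation as R
np.set_printoptions(precision=4,suppress=True)
def cam(n):
    p=camera_params(n); f=240/np.tan(np.radians(p["fovy"]/2))
    return np.array([[f,0,p["cx"]],[0,f,p["cy"]],[0,0,1]]),p["extrinsics"]
def ray(n,uv):
    K,E=cam(n); d=E[:3,:3].T@np.linalg.solve(K,[*uv,1]); return -E[:3,:3].T@E[:3,3],d
def onz(n,uv,z):
    o,d=ray(n,uv); return o+d*(z-o[2])/d[2]
def tri(a,b):
    P=[(lambda K,E:K@E[:3])(*cam(n)) for n in("top","side")]
    x=cv2.triangulatePoints(P[0],P[1],np.float64(a).reshape(2,1),np.float64(b).reshape(2,1))[:,0]; return x[:3]/x[3]
def proj(n,X):
    K,E=cam(n); q=K@(E[:3,:3]@X+E[:3,3]); return q[:2]/q[2]
E
python3 - <<'E'
from h import *
im=cv2.imread("pics/top0.png"); hsv=cv2.cvtColor(im,cv2.COLOR_BGR2HSV)
for q in[(330,270),(290,250),(336,316),(330,345),(370,224)]: print(q,hsv[q[1],q[0]])
m=((hsv[...,2]>150)&(hsv[...,0]<18)&(hsv[...,0]>5)).astype(np.uint8)
m[:215]=0;m[330:]=0;m[:,:258]=0;m[:,412:]=0
m=cv2.morphologyEx(m,cv2.MORPH_OPEN,np.ones((9,9)))
c=max(cv2.findContours(m,0,2)[0],key=cv2.contourArea); r=cv2.approxPolyDP(c,8,True)[:,0]
print("poly",r)
P=np.array([onz("top",q,.0635) for q in r]); print(P, np.linalg.norm(P-np.roll(P,-1,0),axis=1))
# brass pull
b=((hsv[...,0]>=19)&(hsv[...,0]<32)&(hsv[...,2]>110)).astype(np.uint8); b[:312]=0;b[325:]=0;b[:,:320]=0;b[:,355:]=0
c=cv2.findContours(b,0,2)[0]; 
for k in c: print(cv2.boundingRect(k),cv2.minAreaRect(k))
print("pull",onz("top",(336,316),.0595), "tri",tri((336,316.),(407,262.)))
E
```

```text
(330, 270) [ 16 184 241]
(290, 250) [ 14 185 226]
(336, 316) [ 27 189 255]
(330, 345) [ 11 177 156]
(370, 224) [ 19 193 180]
poly [[268 231]
 [272 308]
 [268 286]
 [258 286]
 [258 324]
 [324 326]
 [324 308]
 [275 308]
 [398 299]
 [344 306]
 [344 327]
 [411 329]
 [392 228]]
[[ 0.6577  0.1645  0.0635]
 [ 0.4872  0.1489  0.0635]
 [ 0.535   0.1596  0.0635]
 [ 0.5345  0.1816  0.0635]
 [ 0.4519  0.178   0.0635]
 [ 0.4511  0.0345  0.0635]
 [ 0.4898  0.0354  0.0635]
 [ 0.4873  0.1424  0.0635]
 [ 0.5131 -0.1255  0.0635]
 [ 0.4952 -0.008   0.0635]
 [ 0.4499 -0.0088  0.0635]
 [ 0.4491 -0.1536  0.0635]
 [ 0.6704 -0.1119  0.0635]] [0.1713 0.049  0.022  0.0826 0.1435 0.0388 0.1069 0.2691 0.1188 0.0452
 0.1448 0.2252 0.2767]
(329, 312, 15, 9) ((336.0173034667969, 315.7069091796875), (7.723230361938477, 14.36686897277832), 85.2363510131836)
pull [0.4733 0.0089 0.0595] tri [0.4727 0.0089 0.0615]
```

```bash
cat >> h.py <<'E'
def to(x,y,z,yaw,s=None):
    s=s or observe(); A=R.from_euler("xyz",s["tool_rot"]); B=R.from_euler("xyz",[np.pi,0,yaw])
    print("shift mm",1e3*(A.inv().apply(np.array([x,y,z])-s["position"])),"turn deg",np.degrees((A.inv()*B).as_rotvec()))
E
python3 -c "
from h import *
to(.4733,.0089,.13,.09+np.pi)
im=cv2.imread('pics/top0.png');print(onz('top',(241,266),.033),onz('top',(449,270),.014))"
```

```text
shift mm [-430.5363 -427.8967   80.8382] turn deg [ -0.0558  -0.0112 -28.6341]
[0.5814 0.226  0.033 ] [ 0.585  -0.2474  0.014 ]
```

Emit:
send_rows([
  [[-35, -35, 2], [0, 0, -3], 1],
  [[-72, -71, 4], [0, 0, -6], 1],
  [[-108, -107, 6], [0, 0, -9], 1],
  [[-144, -143, 8], [0, 0, -12], 1],
  [[-180, -178, 10], [0, 0, -15], 1],
  [[-216, -214, 12], [0, 0, -18], 1],
  [[-252, -250, 14], [0, 0, -21], 1],
  [[-288, -285, 16], [0, 0, -24], 1],
  [[-324, -321, 18], [0, 0, -27], 1],
  [[-360, -357, 20], [0, 0, -28.6], 1],
])

```text
clock: 1.1
position: [0.4344, 0.1077, 0.1912]
tool_rot: [3.142, 0.0, -3.05]
force: [2.2, 1.2, -0.2]
grip_width: 0.0852
finger_force: 0.0
```

```bash
python3 -c "
from h import *
print(observe()['qpos'],observe()['tool_rot']);to(.4733,.0089,.13,.09+np.pi)"
```

```text
[-0.3829  0.2681  0.0089  2.069  -0.0033  0.8044  1.2903] [ 3.1415  0.0001 -3.05  ]
shift mm [ -29.7129 -101.9217   61.1992] turn deg [0.0044 0.0081 0.0906]
```

Emit:
send_rows([
  [[-8, -28, 10], [0, 0, 0], 1],
  [[-18, -60, 25], [0, 0, 0], 1],
  [[-26, -88, 45], [0, 0, 0], 1],
  [[-30, -102, 61], [0, 0, 0], 1],
  [[-30, -102, 61], [0, 0, 0], 1],
])

```text
clock: 1.6
position: [0.4723, 0.0087, 0.1285]
tool_rot: [-3.141, -0.003, -3.055]
force: [-0.5, 0.4, 0.0]
grip_width: 0.0855
finger_force: 0.0
```

```bash
python3 - <<'E'
from h import *
ims={n:grab_frame(n) for n in("top","side")}
t=ims["top"][200:350,230:430]; s=ims["side"][180:330,320:520]
cv2.imwrite("pics/a.png",np.hstack([cv2.resize(t,(400,300)),cv2.resize(s,(400,300))]))
to(.4733,.0089,.038,.09+np.pi)
E
```

```text
shift mm [-0.3928 -2.2211 92.211 ] turn deg [ 0.0084 -0.0466 -0.0542]
```

View pics/a.png

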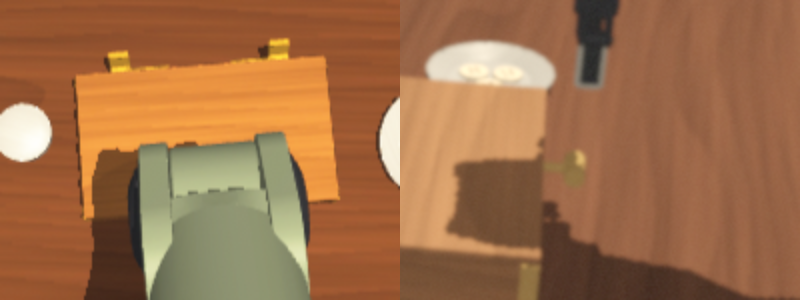

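The top crop shows the gripper over the lid's front edge. In the side crop the near fingertip is at about pixel (415,222), directly above the pull at (407,262). Next I descend and grip.

Emit:
send_rows([
  [[0, -1, 25], [0, 0, 0], 1],
  [[0, -2, 50], [0, 0, 0], 1],
  [[0, -2, 75], [0, 0, 0], 1],
  [[0, -2, 92], [0, 0, 0], 1],
  [[0, -2, 92], [0, 0, 0], 1],
  [[0, -2, 92], [0, 0, 0], -1],
  [[0, -2, 92], [0, 0, 0], -1],
  [[0, -2, 92], [0, 0, 0], -1],
  [[0, -2, 92], [0, 0, 0], -1],
  [[0, -2, 92], [0, 0, 0], -1],
], newtons=25)

```text
clock: 2.7
position: [0.4738, 0.0084, 0.0391]
tool_rot: [-3.141, 0.001, -3.053]
force: [-2.1, -2.5, 14.1]
grip_width: 0.0331
finger_force: 26.2
```

```bash
python3 - <<'E'
from h import *
s=observe(); A=R.from_euler("xyz",s["tool_rot"]); print(s["position"],s["grip_width"],s["force"])
# arc: pull circle of radius r about hinge, angle from start
r=.186; a0=np.arctan2(4,186)
for a in np.radians(np.arange(10,101,10)):
    d=r*np.array([np.cos(a0)-np.cos(a+a0),0,np.sin(a+a0)-np.sin(a0)]); d=R.from_rotvec([0,0,.09]).apply(d)
    print(np.degrees(a).round(),1e3*A.inv().apply(d))
E
```

```text
[0.4738 0.0084 0.0391] 0.03312155756409482 [-2.1187 -2.5192 14.0656]
10.0 [ -3.5645  -0.0055 -32.2254]
20.0 [-12.6708  -0.0049 -63.3422]
30.0 [-27.042    0.002  -92.4051]
40.0 [ -46.2417    0.0148 -118.5308]
50.0 [ -69.6863    0.0331 -140.9257]
60.0 [ -96.6636    0.0565 -158.9092]
70.0 [-126.3539    0.0842 -171.935 ]
80.0 [-157.855     0.1154 -179.6071]
90.0 [-190.2098    0.149  -181.6927]
100.0 [-222.4351    0.1842 -178.1282]
```

Emit:
send_rows([
  [[-1, 0, -16], [0, 0, 0], -1],
  [[-3.6, 0, -32.2], [0, 0, 0], -1],
  [[-7.5, 0, -48], [0, 0, 0], -1],
  [[-12.7, 0, -63.3], [0, 0, 0], -1],
  [[-19, 0, -78], [0, 0, 0], -1],
  [[-27, 0, -92.4], [0, 0, 0], -1],
  [[-36, 0, -106], [0, 0, 0], -1],
  [[-46.2, 0, -118.5], [0, 0, 0], -1],
  [[-57.5, 0, -130], [0, 0, 0], -1],
  [[-69.7, 0, -141], [0, 0, 0], -1],
])

```text
clock: 3.7
position: [0.543, 0.0153, 0.1801]
tool_rot: [3.141, 0.0, -3.052]
force: [4.3, 2.3, -9.8]
grip_width: 0.0328
finger_force: 25.7
```

Emit:
send_rows([
  [[-13, 0, -9.5], [0, 0, 0], -1],
  [[-27, 0, -18], [0, 0, 0], -1],
  [[-41.5, 0, -25], [0, 0, 0], -1],
  [[-56.7, 0, -31], [0, 0, 0], -1],
  [[-72, 0, -35.5], [0, 0, 0], -1],
  [[-88.2, 0, -38.7], [0, 0, 0], -1],
  [[-104, 0, -40.3], [0, 0, 0], -1],
  [[-120.5, 0, -40.8], [0, 0, 0], -1],
  [[-136, 0, -39.9], [0, 0, 0], -1],
  [[-147, 0, -38.7], [0, 0, 0], -1],
])

```text
clock: 4.7
position: [0.6902, 0.0299, 0.2191]
tool_rot: [3.14, 0.002, -3.051]
force: [-0.6, 7.7, 5.8]
grip_width: 0.0325
finger_force: 25.0
```

```bash
python3 - <<'E'
from h import *
print(observe()["position"],observe()["grip_width"])
ims={n:grab_frame(n) for n in("top","side")}
t=ims["top"][150:350,220:420]; s=ims["side"][130:350,200:500]
cv2.imwrite("pics/b.png",np.hstack([cv2.resize(t,(300,300)),cv2.resize(s,(409,300))]))
E
```

```text
[0.6902 0.0299 0.2191] 0.032468258818125484
```

View pics/b.png

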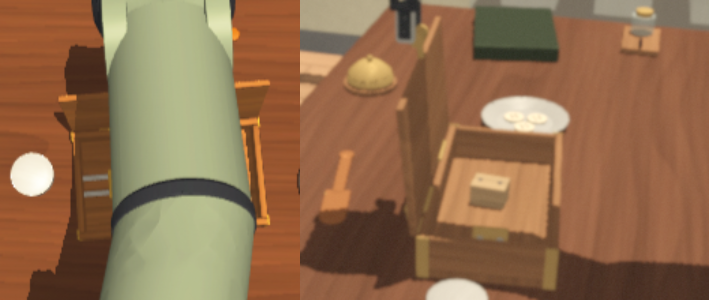

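The side crop shows the lid held past upright by the pull. The block is visible on the floor at crop (489,190). The arm covers the box in the top view. I release the pull and back away upward.

Emit:
send_rows([
  [[0, 0, 0], [0, 0, 0], 1],
  [[0, 0, 0], [0, 0, 0], 1],
  [[0, 0, 0], [0, 0, 0], 1],
  [[0, 0, 0], [0, 0, 0], 1],
  [[0, 0, -20], [0, 0, 0], 1],
  [[0, 0, -50], [0, 0, 0], 1],
  [[0, 0, -80], [0, 0, 0], 1],
  [[30, 0, -90], [0, 0, 8], 1],
  [[75, 0, -90], [0, 0, 16], 1],
  [[120, 0, -90], [0, 0, 24], 1],
])

```text
clock: 5.8
position: [0.568, 0.017, 0.3078]
tool_rot: [3.141, 0.0, 2.806]
force: [0.5, 1.0, 1.0]
grip_width: 0.0853
finger_force: 0.0
```

Emit:
send_rows([
  [[40, 0, 0], [0, 0, 8], 1],
  [[80, 30, 0], [0, 0, 16], 1],
  [[110, 70, 0], [0, 0, 24], 1],
  [[120, 110, 0], [0, 0, 32], 1],
  [[125, 150, 0], [0, 0, 40], 1],
  [[125, 190, 0], [0, 0, 48], 1],
  [[125, 220, 0], [0, 0, 56], 1],
  [[125, 250, 0], [0, 0, 64], 1],
  [[125, 250, 0], [0, 0, 66], 1],
])

```text
clock: 6.7
position: [0.5319, 0.2983, 0.307]
tool_rot: [-3.141, -0.0, 1.658]
force: [-0.6, -0.8, -0.5]
grip_width: 0.0856
finger_force: 0.0
```

```bash
python3 - <<'E'
from h import *
print(observe()["position"],observe()["tool_rot"],observe()["qpos"])
ims={n:grab_frame(n) for n in("top","side")}
for n in ims: cv2.imwrite(f"pics/{n}1.png",ims[n])
t=ims["top"][190:330,240:420]; s=ims["side"][190:350,260:440]
cv2.imwrite("pics/c.png",np.hstack([cv2.resize(t,(400,311)),cv2.resize(s[:140],(400,311))]))
E
```

```text
[0.5319 0.2983 0.307 ] [-3.1408 -0.0003  1.6581] [-0.778   0.4245  0.2478  1.5283 -0.1092  1.2029 -0.4246]
```

View pics/c.png

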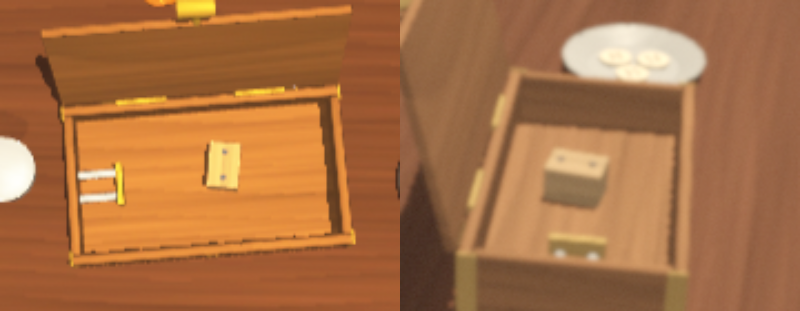

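The lid leans open. In the top crop the block is at about (223,165), with screw dots at (226,153) and (223,177). The plate is at about (121,184). Now I measure both precisely.

```bash
python3 - <<'E'
from h import *
im=cv2.imread("pics/top1.png"); hsv=cv2.cvtColor(im,cv2.COLOR_BGR2HSV).astype(int)
print(hsv[262:268:2,336:348:2].tolist()); print("floor",hsv[285,320],"plate",hsv[273,294:296])
m=((hsv[...,1]<150)&(hsv[...,2]>120)).astype(np.uint8); m[:245]=0;m[285:]=0;m[:,:320]=0;m[:,360:]=0
m=cv2.morphologyEx(m,cv2.MORPH_CLOSE,np.ones((3,3)))
c=max(cv2.findContours(m,0,2)[0],key=cv2.contourArea); print(cv2.boundingRect(c))
r=cv2.boxPoints(cv2.minAreaRect(c)); P=np.array([onz("top",q,.04) for q in r]); print(r,P.mean(0)); e=P-np.roll(P,-1,0); print(np.linalg.norm(e,axis=1),np.degrees(np.arctan2(e[:,1],e[:,0])))
d=[onz("top",(240+a*.45,190+b*.45),.04) for a,b in((226,153),(223,177))]; print("dots",d)
# plate top z=.04 : brass
b=((hsv[...,0]>=22)&(hsv[...,0]<32)&(hsv[...,2]>110)&(hsv[...,1]>150)).astype(np.uint8); b[:255]=0;b[290:]=0;b[:,:285]=0;b[:,302:]=0
ys,xs=np.nonzero(b); print("plate",xs.min(),xs.max(),ys.min(),ys.max()); print(onz("top",(xs.mean(),ys.mean()),.035))
# box rim corners outer z=.055
cr=[(72,264),(354,241),(339,92),(63,112)]
Q=np.array([onz("top",(240+a*.45,190+b*.45),.055) for a,b in cr]); print(Q,Q.mean(0)); e=Q-np.roll(Q,-1,0); print(np.linalg.norm(e,axis=1),np.degrees(np.arctan2(e[:,1],e[:,0])))
big=cv2.resize(im[240:300,270:370],(800,480),interpolation=cv2.INTER_CUBIC); cv2.imwrite("pics/d.png",big)
E
```

```text
[[[23, 135, 253], [24, 125, 254], [20, 139, 249], [21, 136, 251], [23, 133, 253], [23, 131, 253]], [[22, 132, 253], [24, 125, 254], [20, 139, 248], [22, 137, 251], [23, 133, 253], [23, 131, 253]], [[22, 132, 253], [24, 130, 254], [20, 139, 248], [22, 137, 251], [23, 131, 253], [23, 132, 253]]]
floor [ 14 185 231] plate [[ 27 187 255]
 [ 18 188 148]]
(333, 253, 15, 22)
[[332.8122 273.6294]
 [334.2894 252.9492]
 [347.863  253.9188]
 [346.3858 274.599 ]] [0.5907 0.0013 0.04  ]
[0.047  0.0307 0.0469 0.0305] [177.1178  87.1287  -3.1104 -92.8146]
dots [array([ 0.6018, -0.0016,  0.04  ]), array([0.5773, 0.001 , 0.04  ])]
plate 292 295 263 281
[0.5695 0.1065 0.035 ]
[[ 0.4858  0.1488  0.055 ]
 [ 0.5149 -0.1293  0.055 ]
 [ 0.6643 -0.1141  0.055 ]
 [ 0.6379  0.1638  0.055 ]] [0.5757 0.0173 0.055 ]
[0.2797 0.1502 0.2791 0.1528] [  95.9718 -174.169   -84.562     5.6234]
```

View pics/d.png

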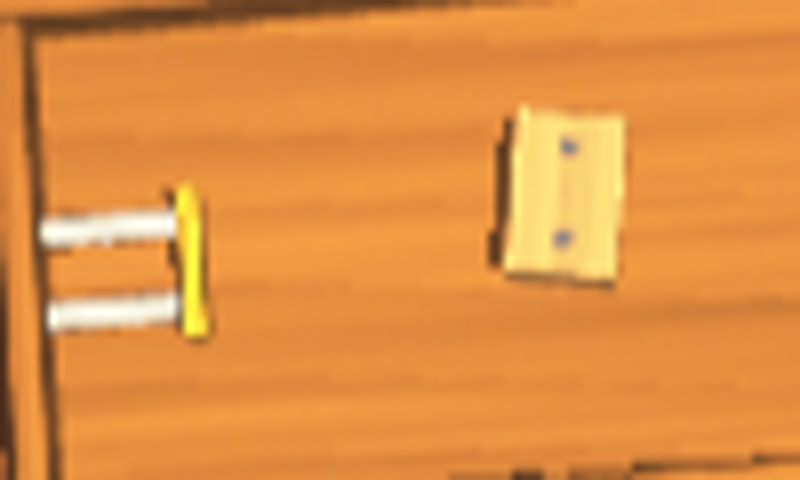

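The zoomed picture shows the block's top with corners at about (525,107), (625,115), (615,280) and (505,268). The plate is at (190,262). The results are block centre (0.591, 0.001) heading about -0.065 rad, box yaw about 0.097 rad, and box centre about (0.579, 0.0185).

```bash
python3 - <<'E'
from h import *
to(.5907,.0013,.10,1.505)
K=[(270+a/8,240+b/8) for a,b in((525,107),(625,115),(615,275),(507,268))]
P=np.array([onz("top",q,.04) for q in K]); e=P-np.roll(P,-1,0)
print(P.mean(0),np.linalg.norm(e,axis=1),np.degrees(np.arctan2(e[:,1],e[:,0])))
d=[onz("top",(270+a/8,240+b/8),.04) for a,b in((569,147),(562,239))];print(np.mean(d,0),np.degrees(np.arctan2(*(d[0]-d[1])[1::-1])))
# plate front top edge
print([onz("top",(270+a/8,240+b/8),.04) for a,b in((199,186),(208,335))])
E
```

```text
shift mm [-297.4598   32.2836  207.6486] turn deg [-0.0255  0.0414  8.9081]
[ 0.5904 -0.0002  0.04  ] [0.0283 0.0454 0.0303 0.0459] [ 86.6364  -2.6115 -92.4361 174.8248]
[0.5898 0.0005 0.04  ] -3.2660521189307454
[array([0.5895, 0.1036, 0.04  ]), array([0.5476, 0.0998, 0.04  ])]
```

Emit:
send_rows([
  [[-45, 5, 0], [0, 0, 4], 0.53],
  [[-90, 10, 0], [0, 0, 8.4], 0.53],
  [[-135, 15, 0], [0, 0, 8.4], 0.53],
  [[-180, 20, 20], [0, 0, 8.4], 0.53],
  [[-225, 25, 50], [0, 0, 8.4], 0.53],
  [[-265, 29, 85], [0, 0, 8.4], 0.53],
  [[-290, 32, 125], [0, 0, 8.4], 0.53],
  [[-298, 32, 170], [0, 0, 8.4], 0.53],
  [[-298, 32, 207], [0, 0, 8.4], 0.53],
  [[-298, 32, 207], [0, 0, 8.4], 0.53],
])

```text
clock: 7.8
position: [0.5877, -0.0007, 0.0973]
tool_rot: [-3.135, 0.001, 1.514]
force: [-0.3, 0.6, 1.7]
grip_width: 0.0648
finger_force: 0.0
```

```bash
python3 - <<'E'
from h import *
to(.590,.0007,.010,1.513)
s=grab_frame("side")[170:350,240:480]; cv2.imwrite("pics/e.png",cv2.resize(s,(800,600)))
E
```

```text
shift mm [ 1.5973  2.7596 87.2515] turn deg [-0.3817  0.0615  0.0325]
```

View pics/e.png

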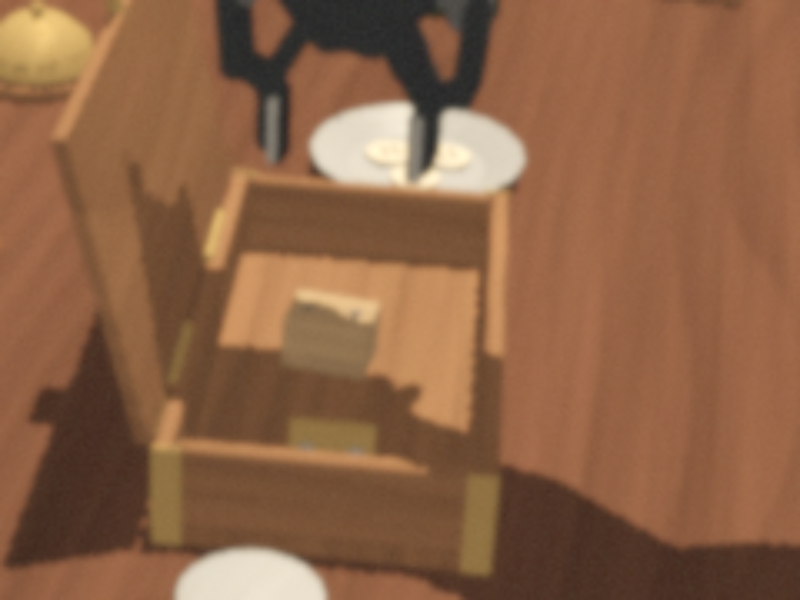

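The fingertips at about (272,160) and (418,180) straddle the block's top at (335,300). The lid is clear. I descend and grip.

Emit:
send_rows([
  [[1.6, 2.5, 20], [-0.3, 0, 0], 0.53],
  [[1.6, 2.5, 40], [-0.3, 0, 0], 0.53],
  [[1.6, 2.5, 60], [-0.3, 0, 0], 0.53],
  [[1.6, 2.5, 76], [-0.3, 0, 0], 0.53],
  [[1.6, 2.5, 83], [-0.3, 0, 0], 0.53],
  [[1.6, 2.5, 86], [-0.3, 0, 0], 0.53],
  [[1.6, 2.5, 86], [-0.3, 0, 0], 0.53],
])

```text
clock: 8.55
position: [0.5936, 0.0019, 0.0156]
tool_rot: [3.136, -0.0, 1.514]
force: [0.1, -0.1, 1.3]
grip_width: 0.0654
finger_force: 0.0
```

Emit:
send_rows([
  [[0, 0, 0], [0, 0, 0], 0.2],
  [[0, 0, 0], [0, 0, 0], -0.1],
  [[0, 0, 0], [0, 0, 0], -0.5],
  [[0, 0, 0], [0, 0, 0], -1],
  [[0, 0, 0], [0, 0, 0], -1],
  [[0, 0, 0], [0, 0, 0], -1],
], newtons=40)

```text
clock: 9.15
position: [0.5937, 0.0019, 0.016]
tool_rot: [3.135, -0.0, 1.514]
force: [-3.4, -0.1, 11.2]
grip_width: 0.0434
finger_force: 39.0
```

```bash
python3 - <<'E'
from h import *
s=observe();print(s["position"],s["tool_rot"],s["force"],s["moment"])
c=np.array([.5775,.0178]);th=.097;M=np.array([[np.cos(th),-np.sin(th)],[np.sin(th),np.cos(th)]])
print("box xy",M.T@(s["position"][:2]-c))
for y in(.060,.066,.0805): p=c+M@[0,y]; to(*p,s["position"][2],np.pi/2+th)
E
```

```text
[0.5937 0.0019 0.016 ] [ 3.1353 -0.0003  1.5135] [-3.3643 -0.0958 11.2008] [0.0296 0.7697 0.0272]
box xy [ 0.0146 -0.0174]
shift mm [ 74.2546 -26.2734  -0.1444] turn deg [ 0.3593  0.0121 -8.8382]
shift mm [ 80.1834 -27.1953  -0.1485] turn deg [ 0.3593  0.0121 -8.8382]
shift mm [ 94.5112 -29.4231  -0.1586] turn deg [ 0.3593  0.0121 -8.8382]
```

Emit:
send_rows([
  [[0, 0, 0], [0, 0, 0], 0.4],
  [[0, 0, 0], [0, 0, 0], 0.4],
  [[0, 0, 0], [0, 0, 0], 0.4],
  [[0, 0, 3], [0.35, 0, 0], 0.4],
  [[0, 0, 6], [0.35, 0, 0], 0.4],
  [[0, 0, 6], [0.35, 0, 0], 0.4],
])

```text
clock: 9.75
position: [0.5929, 0.0019, 0.0083]
tool_rot: [-3.14, 0.0, 1.514]
force: [-0.3, -0.6, 0.3]
grip_width: 0.0597
finger_force: 0.0
```

Emit:
send_rows([
  [[0, 0, 0], [0, 0, 0], 0.2],
  [[0, 0, 0], [0, 0, 0], -0.1],
  [[0, 0, 0], [0, 0, 0], -0.5],
  [[0, 0, 0], [0, 0, 0], -1],
  [[0, 0, 0], [0, 0, 0], -1],
  [[0, 0, 0], [0, 0, 0], -1],
])

```text
clock: 10.35
position: [0.5932, 0.0018, 0.0091]
tool_rot: [-3.141, -0.0, 1.513]
force: [-2.0, -0.6, 5.4]
grip_width: 0.0446
finger_force: 41.4
```

```bash
python3 - <<'E'
from h import *
s=observe();print(s["position"],s["tool_rot"],s["force"],s["moment"])
c=np.array([.5775,.0178]);th=.097;M=np.array([[np.cos(th),-np.sin(th)],[np.sin(th),np.cos(th)]])
print("box xy",M.T@(s["position"][:2]-c))
for y in(.060,.066,.0805): p=c+M@[0,y]; to(*p,s["position"][2],np.pi/2+th)
E
```

```text
[0.5932 0.0018 0.0091] [-3.1407 -0.      1.5134] [-2.0494 -0.5756  5.3975] [-0.0103  0.5489 -0.0154]
box xy [ 0.0141 -0.0174]
shift mm [ 74.327  -25.8551   0.0235] turn deg [-0.0501 -0.0045 -8.8456]
shift mm [ 80.2557 -26.7777   0.0243] turn deg [-0.0501 -0.0045 -8.8456]
shift mm [ 94.5832 -29.0074   0.0265] turn deg [-0.0501 -0.0045 -8.8456]
```

Emit:
send_rows([
  [[4, -2, -0.5], [0, 0, -1], -1],
  [[14, -5, -0.5], [0, 0, -2.5], -1],
  [[26, -9, -0.5], [0, 0, -4], -1],
  [[38, -13, -0.5], [0, 0, -5.5], -1],
  [[50, -18, -0.5], [0, 0, -7], -1],
  [[62, -22, -0.5], [0, 0, -8.8], -1],
  [[70, -25, -0.5], [0, 0, -8.8], -1],
  [[74, -26, -0.5], [0, 0, -8.8], -1],
  [[74, -26, -0.5], [0, 0, -8.8], -1],
])

```text
clock: 11.25
position: [0.5715, 0.0778, 0.0094]
tool_rot: [-3.141, -0.0, 1.667]
force: [0.1, 0.2, -1.1]
grip_width: 0.0448
finger_force: 40.9
```

```bash
python3 - <<'E'
from h import *
s=observe();print(s["position"],s["tool_rot"],s["force"],s["moment"],s["grip_width"])
c=np.array([.5775,.0178]);th=.097;M=np.array([[np.cos(th),-np.sin(th)],[np.sin(th),np.cos(th)]])
print("box xy",M.T@(s["position"][:2]-c))
t=grab_frame("top");S=grab_frame("side"); cv2.imwrite("pics/side2.png",S)
cv2.imwrite("pics/f.png",np.hstack([cv2.resize(t[210:330,250:370],(400,400)),cv2.resize(S[250:340,290:380],(400,400),interpolation=cv2.INTER_CUBIC)]))
E
```

```text
[0.5715 0.0778 0.0094] [-3.1407 -0.0001  1.6675] [ 0.0502  0.1549 -1.0666] [-0.0601  0.0185  0.0427] 0.044778222203803814
box xy [-0.0002  0.0603]
```

View pics/f.png

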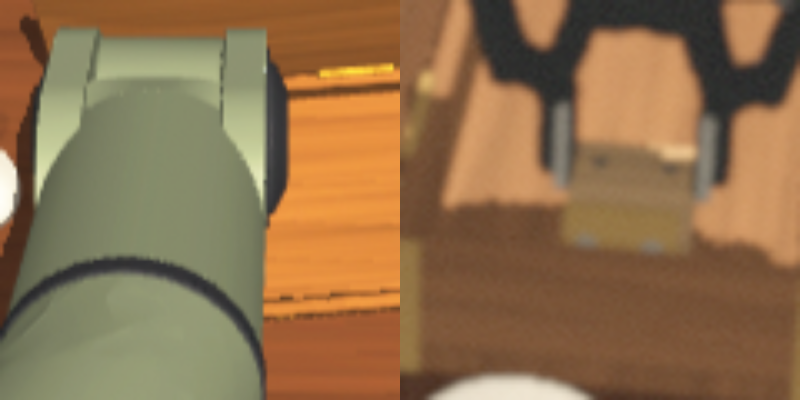

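The side crop shows the block held between the pads (572 to 695), just behind the plate (565 to 690) and nearly centred and square. I check the centring numerically and then advance gently.

```bash
python3 - <<'E'
from h import *
c=np.array([.5775,.0178]);th=.097;M=np.array([[np.cos(th),-np.sin(th)],[np.sin(th),np.cos(th)]])
for q in((565,203),(690,210),(600,160),(673,168),(577,145),(693,155)):
    X=onz("side",(290+(q[0]-400)*.225,250+q[1]*.225),.04); print(q,X,M.T@(X[:2]-c))
E
```

```text
(565, 203) [0.5885 0.1112 0.04  ] [0.0199 0.0919]
(690, 210) [0.5438 0.1041 0.04  ] [-0.0252  0.0891]
(600, 160) [0.5817 0.0804 0.04  ] [0.0102 0.0619]
(673, 168) [0.5545 0.0787 0.04  ] [-0.017   0.0629]
(577, 145) [0.592  0.0727 0.04  ] [0.0198 0.0532]
(693, 155) [0.5488 0.0682 0.04  ] [-0.0237  0.053 ]
```

Emit:
send_rows([
  [[2, 0, 0], [0, 0, 0], -1],
  [[5, 0, 0], [0, 0, 0], -1],
  [[8, 0, 0], [0, 0, 0], -1],
  [[11, 0, 0], [0, 0, 0], -1],
  [[13, 0, 0], [0, 0, 0], -1],
  [[14, 0, 0], [0, 0, 0], -1],
  [[14, 0, 0], [0, 0, 0], -1],
  [[14, 0, 0], [0, 0, 0], -1],
])

```text
clock: 12.15
position: [0.5703, 0.0908, 0.0094]
tool_rot: [-3.141, 0.0, 1.667]
force: [-0.2, -2.2, -0.2]
grip_width: 0.0446
finger_force: 40.9
```

Emit:
send_rows([
  [[1, 0, 0], [0, 0, 0], -1],
  [[3, 0, 0], [0, 0, 0], -1],
  [[5, 0, 0], [0, 0, 0], -1],
  [[6, 0, 0], [0, 0, 0], -1],
  [[6, 0, 0], [0, 0, 0], -1],
  [[6, 0, 0], [0, 0, 0], -1],
])

```text
clock: 12.75
position: [0.5697, 0.0963, 0.0095]
tool_rot: [-3.141, 0.001, 1.667]
force: [0.2, -8.8, -0.1]
grip_width: 0.0449
finger_force: 41.0
```

Emit:
send_rows([
  [[1, 0, 0], [0, 0, 0], -1],
  [[2, 0, 0], [0, 0, 0], -1],
  [[3.5, 0, 0], [0, 0, 0], -1],
  [[3.5, 0, 0], [0, 0, 0], -1],
  [[3.5, 0, 0], [0, 0, 0], -1],
  [[3.5, 0, 0], [0, 0, 0], -1],
])

```text
clock: 13.35
position: [0.5694, 0.0991, 0.0095]
tool_rot: [-3.141, 0.001, 1.666]
force: [1.1, -10.8, 0.4]
grip_width: 0.0446
finger_force: 41.1
```

```bash
python3 - <<'E'
from h import *
s=observe();print(s["position"],s["tool_rot"],s["force"],s["moment"],s["grip_width"])
t=grab_frame("top");S=grab_frame("side"); print(observe()["force"],observe()["qd"])
cv2.imwrite("pics/g.png",np.hstack([cv2.resize(t[170:330,230:390],(400,400)),cv2.resize(S[250:340,290:380],(400,400),interpolation=cv2.INTER_CUBIC)]))
E
```

```text
[0.5694 0.0991 0.0095] [-3.1407  0.0014  1.6661] [  1.0537 -10.7675   0.4121] [-2.4271 -0.1757  0.115 ] 0.044598690578766996
[  0.6202 -11.6322   0.8211] [ 0.0017 -0.0008 -0.0013  0.0009 -0.0014  0.0001 -0.0012]
```

View pics/g.png

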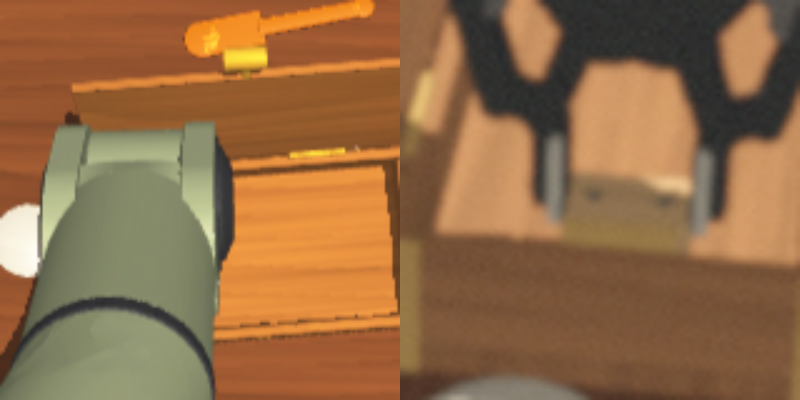

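The side crop shows the block against the plate, centred between the pads, and the lid is still leaning back in the top crop. The push is about 11.5 N and steady.

```bash
python3 -c "
from workcell import *
print(job_done())"
```

```text
the job is handed in; nothing more can be done
None
```

I handed the job in at about 13 s with the lid leaning open on its stop and the gripper holding the block square and centred against the sprung plate at about 11.5 N. The tray, stud box and shoehorn were not touched; the judge's verdict was not shown.

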